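Demould a cured resin specimen

ROBOT

A 7-joint arm with a two-finger parallel gripper is mounted at the origin on a cart in front of the work surface, level with it; the furniture and walls round the work are solid. World frame = base frame: x ahead of the robot, y to its left, z up, the work surface at z = 0. Lengths are in m, angles in degrees, forces in N, time in s.
With the tool pointing down it reaches from about 0.425 to 0.875 m from the base axis. Payload 8.4 kg.
Tool frame: the origin (TCP) lies at the centre of the arm's flange, where the gripper is bolted on; the fingertips stand 173 mm ahead of it and the grasp point (between the pads) lies 155 mm ahead of it; z points along the fingers, y is the line along which they close (so a half turn about z gives the same grasp; the last joint's range is limited). The gripper opens to 85 mm and grips with 20 to 120 N. Pads are 22 mm wide; open, the fingers measure 114 mm over their backs; the gripper's body (76 mm by 85 mm) begins 54 mm behind the grasp point. The pads swing forward as they close: fully open they stand 13 mm farther back than shut.
Start: joints at [-72.777, 19.091, 2.286, 83.961, -0.768, 76.965, -3.352], TCP at [0.253, 0.599, 0.405] pointing down, gripper open.
Joint ranges: [-147.57, 147.57], [-21.85, 119.76], [-74.77, 79.35], [14.55, 137.4], [-85.83, 265.84], [4.83, 119.75], [-152.11, 152.11]. Speed limits (degrees/s): [127.2, 127.2, 159.86, 159.86, 180, 180, 180].

INTERFACE

Orientations are given as a 3x3 rotation matrix whose columns are the frame's x, y, z axes.
In Python, from bench import ctrl gives the robot as it stands.
- The arm moves only by the shell command python3 -m handwheel 'ROWS' [OPENING] [FORCE]. ROWS is JSON, a list of rows, each a list of 6 numbers: the shift along the tool's x, y, z in m, then the turn, a rotation vector about the tool's x, y, z in rad. A call has 1 to 20 rows; each row is the pose to reach, as a shift and turn from the pose commanded when the call began, along the tool's axes at that moment; what a row does not reach only later rows make up. A row lasts 1/10 s, in which the tool goes at most 50 mm and 8.59 degrees, less where a joint would pass 70% of its speed; a pose out of reach is approached as far as the arm can. A call with a gripper value outside its range is refused whole. OPENING is the finger opening in m, from 0 to 0.0854, set as the call begins (- or left out, the last holds). The fingers move at their own pace and stop on an object; FORCE is the grip in N (left out, the last holds). Time passes only in rows, so rows that repeat a pose let the fingers close. It gives the time, the measured TCP pose, the force, the opening and the grip force at its end, in the units of the state.
- ctrl.state(): the state, without advancing time (a new reading comes with each control period).
- ctrl.camera(name): name is "side" or "top"; returns a dict with "color" (384x512x3 uint8, blue, green, red), "z_map" (384x512 float32, m along the optical axis (not along the pixel's ray), 0 where there is no reading), "fx", "fy", "cx", "cy" (pixels), "k1" (the pictures are not rectified: a ray, as slopes to the right and down, at radius r is drawn at 1 + k1 r^2 times it, then the intrinsics apply), "camera_from_world" (4x4, takes a point from world to camera coordinates). Camera axes: x right, y up, looking along -z (the intrinsics and any distortion apply to the point x, -y, -z); pixel columns grow to the right and rows downward; lengths in m; the calibration is good to about 2 mm. A picture is of the moment at which its call begins.
- ctrl.close_job(): hands the job in; it is judged then, once.
The state is a dict: "t": time; "joint_pos": joint angles; "joint_vel": joint speeds; "effort": joint torques, N m; "tcp_pos": TCP position; "ee_rot": TCP orientation; "contact_force": force on the tool from outside, world axes, zero at the start; "moment": the same for the moment, N m; "finger_gap": opening from 0.0 (shut) to 1.0 (fully open); "gripper_force": force on a finger pad.
Only numpy, scipy, OpenCV 4.12 (cv2) and the standard library are available. Lean on these libraries where they do the work, as an engineer would, in place of code of your own. Each camera call takes 0.05 s, during which the arm holds its last target. There are 200 camera calls.

TASK

The green resin specimen has cured in its mould: first take the steel ring weight off the top and put it over its post, then lift the white mould ring, specimen inside, off its blue base, seat it fully on the brass knock-out stand and push the specimen down out of the ring with the wooden dowel. Stand the dowel back in its black holder, seat the empty mould ring back on its blue base, and set the specimen, metal face up, in the free middle nest of the white rack. Leave the black specimens and the other things on the bench where they are.

Things in the scene. Friction and masses are not known exactly. Their poses are not given: they have to be found in the camera images.
- weight: bright steel ring weight, outer dia 52, hole dia 35, 20 high, about 0.2 kg, lying flat on top of the mould ring at the start. Origin: centre of its underside; z up along its axis. (Sizes in mm.)
- mould: white plastic ring, 37 mm high, open at both ends, on the blue base at the start. Outside: skirt dia 61 up to 10, then barrel dia 46 (hold it there). Inside: socket dia 52.6, 7.5 deep in the underside (slips over the boss of base or stand), then bore dia 34. Orange elastic strips, 20 to 29 above the underside, grip the specimen; empty they stand 14.3 from the axis. Origin: underside centre; z up.
- specimen: green resin cylinder, dia 31, height 24, 30 g, bright metal face on top. At the start held in the ring, underside 7 above the ring's (top 6 below the ring's top); seen from above through the weight. About 5 to 15 N pushes it down: it slides 10.5 until past the strips, then drops the last 3 to the stand's pocket floor. Origin: underside centre; z up. (Sizes in mm.)
- dowel: round wooden dowel standing upright in its holder, 100 long: pale shaft of dia 18 for the lower 46, dark grip of dia 22 above, 50 g. Origin: centre of its lower end; z up along it. (Sizes in mm.)
- base: blue plastic curing base, fixed: flange of dia 84, 8 thick, with a boss of dia 49 in the middle, its top 15 above the underside, chamfered to dia 42. The mould ring's underside rests on the flange. Origin: centre of its underside. (Sizes in mm.)
- stand: brass knock-out stand, fixed: flange dia 82, 11 thick, with a boss like the base's (top 18 above the underside) that has a round pocket, dia 36, floor 4.5 above the underside. The ring's underside rests on the flange; a pushed-out specimen stands on the pocket floor and, once the ring is off, its upper 10.5 stick out of the boss. Origin: underside centre. (Sizes in mm.)
- post: post for the ring weight, fixed: dark round foot of dia 72, 6 thick, with an upright steel pin of dia 16, its top 29 above the underside. The weight goes over the pin and lies on the foot. Origin: centre of its underside. (Sizes in mm.)
- holder: black dowel holder, fixed: round foot of dia 68, 5 thick, with a cup flaring from 26 inside at the bottom to 39 at its rim, rim 26 above the underside. The dowel's lower end stands on the cup's floor, 5 above the underside. Origin: centre of its underside. (Sizes in mm.)
- free_nest (a point): centre of the floor of the free middle nest of the white specimen rack, fixed. Rack: plate 64 x 200, 16 high, three round nests of dia 43, 8 deep, chamfered, 66 apart in a line; the outer two hold black specimens (dia 31, 18 and 21 high). The point's y axis runs along the line of nests, x across the rack, z up. (Sizes in mm.)
There are look-alikes about, which are no part of the job. Leave any purple look-alike of the weight alone. What is shaped like the post but red is not meant.

How it is judged (in metres and radians):
On the way, in this order (a step that is already met when the one before it is completed fails the run):
1. the ring weight lies on the foot of its post, over the pin, with the mould still on its base (horizontal distance between weight and post below 0.012 m and z of weight in the frame of post below 0.01 m and horizontal distance between mould and base below 0.006 m and z of mould in the frame of base below 0.012 m), for 0.1 s.
2. the mould ring is seated on the knock-out stand with the specimen still held in it (horizontal distance between mould and stand below 0.004 m and z of mould in the frame of stand below 0.0135 m and horizontal distance between specimen and mould below 0.004 m and z of specimen in the frame of mould above 0.003 m), for 0.1 s.
3. the specimen is pushed down out of the seated ring into the stand, the dowel in the ring's bore (horizontal distance between mould and stand below 0.004 m and z of mould in the frame of stand below 0.0135 m and horizontal distance between specimen and stand below 0.005 m and z of specimen in the frame of stand below 0.007 m and horizontal distance between dowel and mould below 0.01 m and z of dowel in the frame of mould below 0.034 m), for 0.05 s.
At the end, for the whole second after the job is handed in: Released and at rest: weight flat on the post's foot (within 12 mm of the pin); empty ring fully seated on the blue base (4 mm, 2.5 mm in height); dowel upright on its cup's floor (8 mm, 0.15 rad); specimen metal face up on the free nest's floor (10 mm, 0.1 rad) (horizontal distance between weight and post below 0.012 m and z of weight in the frame of post below 0.009 m and angle between each of weight, specimen's own z axis and vertical below 0.1 rad and horizontal distance between mould and base below 0.004 m and z of mould in the frame of base below 0.0105 m and angle between mould's own z axis and vertical below 0.08 rad and horizontal distance between dowel and holder below 0.008 m and z of dowel in the frame of holder below 0.01 m and angle between dowel's own z axis and vertical below 0.15 rad and horizontal distance between specimen and free_nest below 0.01 m and z of specimen in the frame of free_nest below 0.003 m and linear speed of each of weight, mould, dowel, specimen below 0.02 m/s); the robot touches nothing.
It fails at once if a black specimen in the rack is moved by more than 8 mm (distance of any of black_mount_a, black_mount_b from where it was at the start of the episode above 0.008 m).
It fails at once if a bottle or the loupe on the bench is moved by more than 15 mm (distance of any of etchant_bottle, cleaner_bottle, eye_loupe from where it was at the start of the episode above 0.015 m).
It also fails if it takes over 120 s, if anything falls off the work surface, if the arm or the gripper's body presses on something with over 40 N, if the wrist force passes 120 N, or if a joint passes its speed limit or range.

## Working session

There is one attempt and no reset: what is moved stays moved. The work goes in short steps, Python scripts to look and compute and a shell command to move; the robot and the scene stay as the last step left them, time stands still between calls to the robot, and variables do not carry over. Pictures are saved under pics/ and viewed, at most 17 in all, crops included, and the job is handed in when it is done.

```bash
ls; mkdir -p pics
python3 - <<'E'
from bench import ctrl
import cv2,numpy as np
s=ctrl.state();print(s['t'],s['tcp_pos'],s['ee_rot'],s['finger_gap'])
for n in('side','top'):
    c=ctrl.camera(n);cv2.imwrite(f'pics/{n}0.png',c['color']);np.savez(f'pics/{n}0.npz',**c)
    print(n,c['fx'],c['cx'],c['cy'],c['k1'],np.round(c['camera_from_world'],3).tolist())
E
```

```text
pics
0.0 [0.25297377 0.5985736  0.40381108] [[-9.21126287e-01  3.89263556e-01 -4.97855631e-04]
 [ 3.89263846e-01  9.21124976e-01 -1.56088361e-03]
 [-1.49007847e-04 -1.63156812e-03 -9.99998658e-01]] 1.0002524770664925
side 383.6585828445583 259.2761051491466 191.70987455598774 -0.0051517303979252225 [[0.971, -0.239, -0.001, -0.522], [0.13, 0.526, 0.841, -0.127], [-0.2, -0.817, 0.541, -0.844], [0.0, 0.0, 0.0, 1.0]]
top 356.53746311952864 249.99264037006077 192.5099479837552 -0.0005296807438712947 [[-0.027, -1.0, -0.002, 0.009], [0.993, -0.027, 0.112, -0.548], [-0.112, 0.001, 0.994, -0.874], [0.0, 0.0, 0.0, 1.0]]
```

View pics/top0.png

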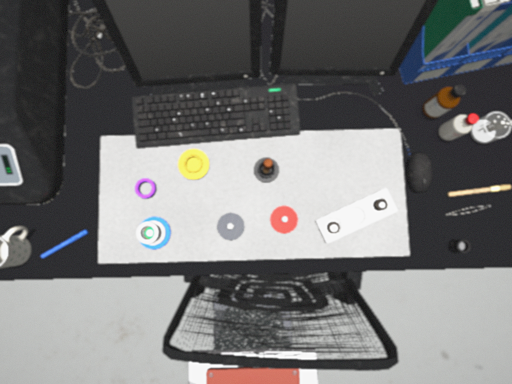

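View pics/side0.png

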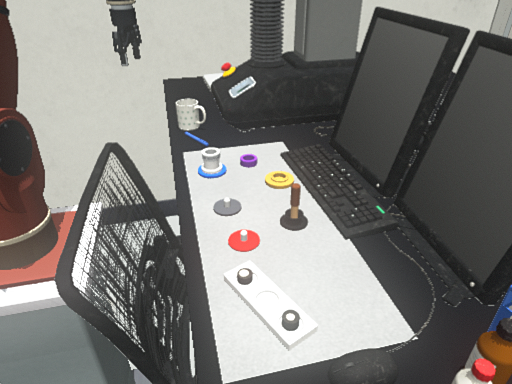

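The top view shows the base with mould and weight at (154,233), the grey post at (231,226) and the red decoy post at (284,219). The dowel and holder are at (266,169), the brass stand at (193,164), the purple decoy ring at (146,188) and the rack centre at (357,215). In the side view the same things are at (211,165), (227,206), (244,240), (294,215), (279,180), (248,160) and (268,300).

```bash
cat > h.py <<'E'
import numpy as np,cv2
def load(f): return dict(np.load(f))
def ray(c,u,v):
    p=cv2.undistortPoints(np.array([[[u,v]]],float),np.array([[c['fx'],0,c['cx']],[0,c['fy'],c['cy']],[0,0,1.]]),np.array([float(c['k1']),0,0,0]))[0,0]
    T=c['camera_from_world'];R=T[:3,:3]
    return -R.T@T[:3,3], R.T@np.array([p[0],-p[1],-1])
def plane(c,u,v,z):
    o,d=ray(c,u,v);return o+d*(z-o[2])/d[2]
def tri(c1,p1,c2,p2):
    o,d=ray(c1,*p1);q,e=ray(c2,*p2)
    t=np.linalg.lstsq(np.stack([d,-e],1),q-o,rcond=None)[0]
    a,b=o+t[0]*d,q+t[1]*e
    return (a+b)/2,np.linalg.norm(a-b)
def cloud(c):
    v,u=np.mgrid[:384,:512]
    K=np.array([[c['fx'],0,c['cx']],[0,c['fy'],c['cy']],[0,0,1.]])
    p=cv2.undistortPoints(np.stack([u,v],-1).reshape(-1,1,2).astype(float),K,np.array([float(c['k1']),0,0,0])).reshape(384,512,2)
    z=c['z_map'];P=np.stack([p[...,0]*z,-p[...,1]*z,-z],-1);T=c['camera_from_world']
    W=(P-T[:3,3])@T[:3,:3];W[z==0]=np.nan;return W
def blob(c,lo,hi,box):
    x0,y0,x1,y1=box;h=cv2.cvtColor(c['color'],cv2.COLOR_BGR2HSV)
    m=np.zeros((384,512),np.uint8);m[y0:y1,x0:x1]=cv2.inRange(h,lo,hi)[y0:y1,x0:x1]
    k=max(cv2.findContours(m,cv2.RETR_EXTERNAL,cv2.CHAIN_APPROX_NONE)[0],key=cv2.contourArea)
    k=cv2.convexHull(k);e=cv2.fitEllipse(k);return np.array(e[0]),e[1],e[2],cv2.contourArea(k)
E
python3 - <<'E'
from h import *
import numpy as np,cv2
t,s=load('pics/top0.npz'),load('pics/side0.npz')
np.set_printoptions(precision=4,suppress=True)
W=cloud(t)
for n,(u,v) in dict(weight=(160,233),green=(149,236),post=(238,232),pin=(230,226),dowel=(266,162),holder=(275,174),stand=(184,172),rack=(340,232),nest=(357,215),table=(230,190),chair1=(280,278),chair2=(230,340),edge=(256,250),dowelt=(265,160)).items(): print(n,W[v,u],t['color'][v,u])
for n,lo,hi,z,bt,bs in [('base',(95,120,80),(120,255,255),.008,(130,210,180,255),(190,155,235,182)),
 ('stand',(20,120,80),(35,255,255),.011,(170,140,220,190),(255,165,305,195)),
 ('post',(0,0,60),(179,60,150),.006,(210,205,250,245),(205,195,250,222)),
 ('holder',(0,0,0),(179,255,90),.005,(245,150,285,190),(270,205,315,235)),
 ('rackA',(0,0,0),(179,255,80),.03,(320,215,345,245),(230,262,260,290)),
 ('rackB',(0,0,0),(179,255,80),.03,(368,192,392,215),(275,305,305,335))]:
    a=blob(t,lo,hi,bt);b=blob(s,lo,hi,bs)
    print(n,'top',a,plane(t,*a[0],z),'side',b,plane(s,*b[0],z))
big=np.vstack([np.hstack([cv2.resize(c['color'][y-30:y+30,x-40:x+40],(400,300),interpolation=cv2.INTER_CUBIC) for c,x,y in r]) for r in [((t,154,233),(s,211,165)),((t,266,169),(s,294,210))]])
cv2.imwrite('pics/crop1.png',big)
# chair/obstacle heights: max z in x<0.45
m=(W[...,0]<0.5)&(W[...,2]>0.02); print(W[m][:, 0].max(), [ (round(x,2), np.nanmax(np.where((abs(W[...,0]-x)<.02)&(abs(W[...,1])<.4),W[...,2],-1)).round(3)) for x in np.arange(.1,.6,.04)])
E
```

```text
weight [0.452  0.2218 0.0328] [122 124 127]
green [0.4453 0.2471 0.0405] [222 237 201]
post [0.4494 0.0275 0.0079] [169 162 160]
pin [0.4649 0.0465 0.0295] [249 249 249]
dowel [ 0.6102 -0.0453  0.1089] [ 65 110 189]
holder [ 0.5975 -0.0727  0.0096] [125 126 127]
stand [0.6085 0.1645 0.0131] [112 245 247]
rack [ 0.4425 -0.2317  0.0193] [248 248 247]
nest [ 0.4849 -0.2808  0.0079] [247 247 247]
table [0.5593 0.0461 0.0034] [231 231 232]
chair1 [ 0.2932 -0.0993 -0.2902] [46 45 44]
chair2 [0.2031 0.049  0.0783] [87 87 87]
edge [ 0.4022 -0.0176  0.0026] [227 227 227]
dowelt [ 0.6153 -0.0432  0.1073] [ 66  94 153]
base top (array([153.9384, 232.5288]), (30.707134246826172, 31.774137496948242), 48.25809860229492, 663.0) [0.4538 0.2436 0.008 ] side (array([211.4819, 169.6527]), (15.23515510559082, 27.805301666259766), 86.37107849121094, 268.5) [0.4522 0.2415 0.008 ]
stand top (array([193.2678, 164.1331]), (28.95351791381836, 29.43471336364746), 135.28695678710938, 652.5) [0.6291 0.1405 0.011 ] side (array([278.9428, 178.3759]), (14.126631736755371, 27.760305404663086), 91.49588012695312, 294.0) [0.6291 0.1411 0.011 ]Traceback (most recent call last):
  File "<stdin>", line 13, in <module>
  File "h.py", line 23, in blob
    k=max(cv2.findContours(m,cv2.RETR_EXTERNAL,cv2.CHAIN_APPROX_NONE)[0],key=cv2.contourArea)
ValueError: max() iterable argument is empty
```

Run:
```python
from h import *
t,s=load('pics/top0.npz'),load('pics/side0.npz')
np.set_printoptions(precision=4,suppress=True)
W=cloud(t)
for n,lo,hi,z,bt,bs in [
 ('post',(0,0,60),(179,90,185),.006,(210,205,250,245),(205,195,250,222)),
 ('holder',(0,0,0),(179,255,160),.005,(245,150,285,190),(270,205,315,235)),
 ('rackA',(0,0,0),(179,255,140),.034,(322,215,345,240),(232,262,260,288)),
 ('rackB',(0,0,0),(179,255,140),.034,(368,195,392,215),(278,308,305,335)),
 ('dowel',(0,60,30),(25,255,200),.1,(250,150,285,190),(280,178,305,226))]:
  try:
    a=blob(t,lo,hi,bt);b=blob(s,lo,hi,bs)
    print(n,'top',a,plane(t,*a[0],z),'side',b,plane(s,*b[0],z))
  except Exception as e: print(n,e)
cr=lambda c,x,y:cv2.resize(c['color'][y-30:y+30,x-40:x+40],(400,300),interpolation=cv2.INTER_CUBIC)
cv2.imwrite('pics/crop1.png',np.vstack([np.hstack([cr(t,154,233),cr(s,211,165)]),np.hstack([cr(t,266,169),cr(s,294,210)])]))
cv2.imwrite('pics/crop2.png',np.vstack([np.hstack([cr(t,231,226),cr(s,227,206)]),np.hstack([cr(t,357,215),cr(s,268,300)])]))
for x in np.arange(.1,.6,.05):
    q=W[(abs(W[...,0]-x)<.025)&(abs(W[...,1])<.5)]; print(round(x,2),q[:,2].max().round(3),end='; ')
```

```text
post top (array([230.2966, 226.2246]), (26.389253616333008, 27.007295608520508), 23.003856658935547, 545.5) [0.4648 0.0471 0.006 ] side (array([226.9159, 207.0525]), (17.584232330322266, 28.294967651367188), 87.02250671386719, 372.0) [0.4642 0.0446 0.006 ]
holder top (array([265.8375, 169.7271]), (24.213932037353516, 24.455856323242188), 31.756942749023438, 452.5) [ 0.6102 -0.0493  0.005 ] side (array([293.6395, 218.2943]), (25.335472106933594, 28.126514434814453), 93.07038879394531, 502.5) [ 0.6137 -0.0396  0.005 ]
rackA top (array([332.9128, 227.0623]), (10.201939582824707, 11.580293655395508), 108.3907699584961, 57.0) [ 0.4553 -0.211   0.034 ] side (array([244.6895, 276.4776]), (14.628795623779297, 16.029403686523438), 43.34281539916992, 158.5) [ 0.4525 -0.2297  0.034 ]
rackB top (array([379.6833, 204.1983]), (10.464394569396973, 13.21143627166748), 81.32858276367188, 100.0) [ 0.5094 -0.3317  0.034 ] side (array([290.3747, 319.9984]), (17.687692642211914, 20.64092445373535), 179.84410095214844, 270.5) [ 0.5061 -0.3464  0.034 ]
dowel top (array([266.6001, 165.5031]), (10.709944725036621, 15.459002494812012), 19.916608810424805, 107.5) [ 0.6035 -0.0469  0.1   ] side (array([291.0453, 199.2324]), (24.525136947631836, 37.638370513916016), 168.8121337890625, 452.5) [ 0.5856 -0.0929  0.1   ]
0.1 0.018; 0.15 0.164; 0.2 0.163; 0.25 0.137; 0.3 0.006; 0.35 0.006; 0.4 0.022; 0.45 0.071; 0.5 0.069; 0.55 0.123;
```

View pics/crop1.png

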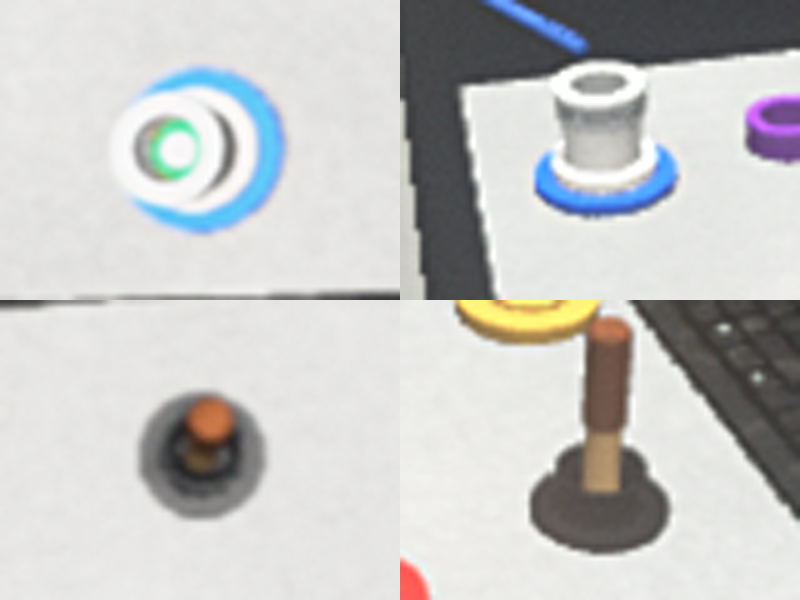

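View pics/crop2.png

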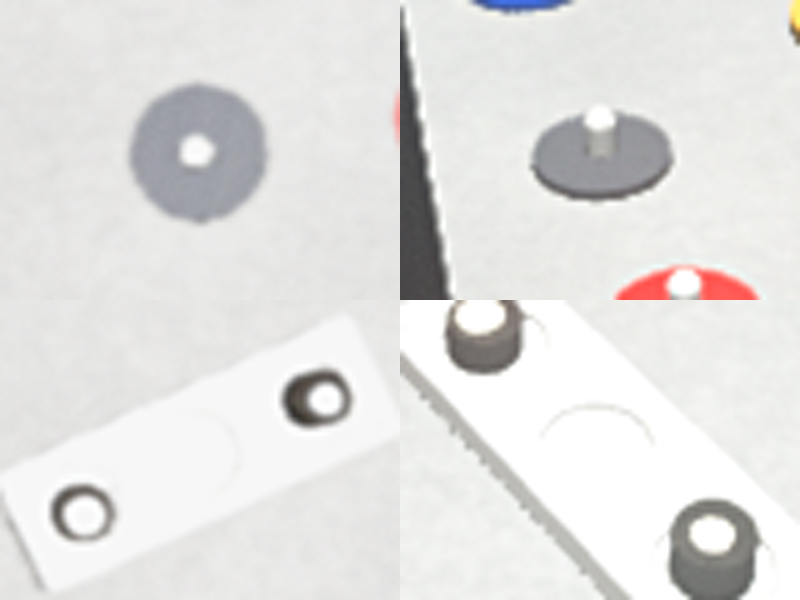

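The crops confirm the weight's top face at top px ≈(147,232) and side px ≈(211,152). The dowel tip is at top (268,162) and side (295,185). The post pin and the free nest's arc are also visible.

Run:
```python
from h import *
t,s=load('pics/top0.npz'),load('pics/side0.npz')
np.set_printoptions(precision=4,suppress=True)
f=lambda x,y,cx,cy:(cx-40+(x+.5)/5-.5,cy-30+(y+.5)/5-.5)
print('weight',tri(t,f(168,148,154,233),s,f(200,85,211,165)))
print('dowel',tri(t,f(212,118,266,169),s,f(209,27,294,210)))
print('pin',tri(t,f(197,151,231,226),s,f(200,115,227,206)))
print('mA',tri(t,f(87,215,357,215),s,f(81,18,268,300)),'mB',tri(t,f(324,100,357,215),s,f(312,235,268,300)))
g=cv2.cvtColor(t['color'],cv2.COLOR_BGR2GRAY);m=(g>240).astype(np.uint8);m[:180]=0;m[250:]=0;m[:,:305]=0;m[:,405:]=0
k=max(cv2.findContours(m,0,1)[0],key=cv2.contourArea);r=cv2.minAreaRect(k);print(r,plane(t,*r[0],.016))
b=cv2.boxPoints(r);B=np.array([plane(t,*p,.016) for p in b]);print(B)
# holder foot in side: fit outline at widest row
print('holder foot side',plane(s,*f(200,508-300,294,210),.005),'rim top',)
W=cloud(t)
for n,(x,y) in dict(stand=(.629,.1405),base=(.4535,.243)).items():
    for dx,dy in((.03,0),(-.033,0),(0,-.034)):
        i=np.nanargmin(np.hypot(W[...,0]-x-dx,W[...,1]-y-dy));print(n,W.reshape(-1,3)[i],end='')
```

```text
weight (array([0.4543, 0.2444, 0.0654]), np.float64(0.0005752277633604433))
dowel (array([ 0.6096, -0.05  ,  0.107 ]), np.float64(0.0006458399147571785))
pin (array([0.4651, 0.0465, 0.0304]), np.float64(0.0005004008495306252))
mA (array([ 0.4539, -0.215 ,  0.0281]), np.float64(0.0001892600910448622)) mB (array([ 0.5086, -0.3372,  0.0308]), np.float64(2.923126797543848e-05))
((356.8243408203125, 215.11952209472656), (26.470508575439453, 78.08450317382812), 65.224853515625) [ 0.4843 -0.2779  0.016 ]
[[ 0.476  -0.1725  0.016 ]
 [ 0.5554 -0.3595  0.016 ]
 [ 0.4926 -0.3836  0.016 ]
 [ 0.4144 -0.1978  0.016 ]]
holder foot side [ 0.6099 -0.0507  0.005 ] rim top
stand [0.6579 0.1402 0.0151]stand [0.5944 0.1408 0.0148]stand [0.6281 0.1068 0.0136]base [0.4829 0.2426 0.0211]base [0.4195 0.2431 0.009 ]base [0.4542 0.2094 0.0109]
```

```bash
cat > d.py <<'E'
# python3 d.py x y z [x y z ...] : tool-axis shifts from the current pose to each world target
import sys,numpy as np
from bench import ctrl
s=ctrl.state();R=np.array(s['ee_rot']);p=np.array(s['tcp_pos']);a=np.array(sys.argv[1:],float).reshape(-1,3)
print('t',round(s['t'],1),'p',p.round(4),'q',np.round(s['joint_pos']).tolist(),'gap',round(s['finger_gap'],3),'F',np.round(s['contact_force'],1))
for q in a: print(((q-p)@R).round(4).tolist())
E
python3 d.py .454 .244 .30 .454 .244 .2186
```

```text
t 0.1 p [0.253  0.5986 0.4039] q [-73.0, 19.0, 2.0, 84.0, -1.0, 77.0, -3.0] gap 0.995 F [-0.1 -0.1  0.4]
[-0.3232, -0.2482, 0.1043]
[-0.3232, -0.2481, 0.1857]
```

```bash
python3 -m handwheel '[[-0.323,-0.248,0.104,0,0,0],[-0.323,-0.248,0.104,0,0,0],[-0.323,-0.248,0.104,0,0,0],[-0.323,-0.248,0.104,0,0,0],[-0.323,-0.248,0.104,0,0,0],[-0.323,-0.248,0.104,0,0,0],[-0.323,-0.248,0.104,0,0,0],[-0.323,-0.248,0.104,0,0,0],[-0.323,-0.248,0.104,0,0,0],[-0.323,-0.248,0.104,0,0,0],[-0.323,-0.248,0.104,0,0,0],[-0.323,-0.248,0.104,0,0,0],[-0.323,-0.248,0.104,0,0,0],[-0.323,-0.248,0.104,0,0,0]]'; python3 d.py .454 .244 .2186
```

```text
t: 1.5
tcp_pos: [0.4536, 0.2455, 0.3009]
ee_rot: [[-0.922, 0.388, 0.0], [0.388, 0.922, 0.0], [-0.0, 0.0, -1.0]]
contact_force: [-0.3, 0.5, 0.6]
finger_gap: 1.0
gripper_force: 0.0
t 1.5 p [0.4536 0.2455 0.3009] q [-48.0, 8.0, 16.0, 111.0, -3.0, 62.0, 36.0] gap 1.0 F [-0.3  0.5  0.6]
[-0.001, -0.0012, 0.0823]
```

```bash
python3 -m handwheel '[[-0.001,-0.001,0.04,0,0,0],[-0.001,-0.001,0.06,0,0,0],[-0.001,-0.001,0.075,0,0,0],[-0.001,-0.001,0.082,0,0,0],[-0.001,-0.001,0.082,0,0,0],[-0.001,-0.001,0.082,0,0,0]]' && python3 -m handwheel '[[0,0,0,0,0,0],[0,0,0,0,0,0],[0,0,0,0,0,0],[0,0,0,0,0,0],[0,0,0,0,0,0],[0,0,0,0,0,0],[0,0,0,0,0,0],[0,0,0,0,0,0]]' 0.04 40; python3 d.py .454 .244 .2186
```

```text
t: 2.1
tcp_pos: [0.4548, 0.2436, 0.2194]
ee_rot: [[-0.921, 0.389, 0.001], [0.389, 0.921, 0.0], [-0.0, 0.001, -1.0]]
contact_force: [0.9, -0.1, 0.8]
finger_gap: 1.002
gripper_force: 0.0
t: 2.9
tcp_pos: [0.4548, 0.2434, 0.2198]
ee_rot: [[-0.921, 0.389, 0.001], [0.389, 0.921, 0.001], [-0.0, 0.001, -1.0]]
contact_force: [-2.3, -0.7, 8.1]
finger_gap: 0.6
gripper_force: 40.7
t 2.9 p [0.4548 0.2434 0.2198] q [-47.0, 14.0, 15.0, 115.0, -5.0, 52.0, 38.0] gap 0.6 F [-2.3 -0.7  8.1]
[0.001, 0.0002, 0.0012]
```

```bash
python3 -m handwheel '[[0,0,-0.02,0,0,0],[0,0,-0.04,0,0,0],[0,0,-0.06,0,0,0],[0,0,-0.06,0,0,0],[0,0,-0.06,0,0,0]]'; python3 d.py .465 .0465 .28 .465 .0465 .182
python3 - <<'E'
from bench import ctrl;import cv2,numpy as np
c=ctrl.camera('side');cv2.imwrite('pics/s1.png',cv2.resize(c['color'][100:220,150:310],(640,480),interpolation=2))
E
```

```text
t: 3.4
tcp_pos: [0.4544, 0.2432, 0.2787]
ee_rot: [[-0.921, 0.389, 0.0], [0.389, 0.921, 0.0], [-0.0, 0.001, -1.0]]
contact_force: [0.1, -1.0, -1.6]
finger_gap: 0.598
gripper_force: 42.9
t 3.4 p [0.4544 0.2432 0.2787] q [-47.0, 10.0, 16.0, 112.0, -3.0, 59.0, 37.0] gap 0.598 F [ 0.1 -1.  -1.6]
[-0.0863, -0.1771, -0.0014]
[-0.0863, -0.1771, 0.0966]
```

View pics/s1.png

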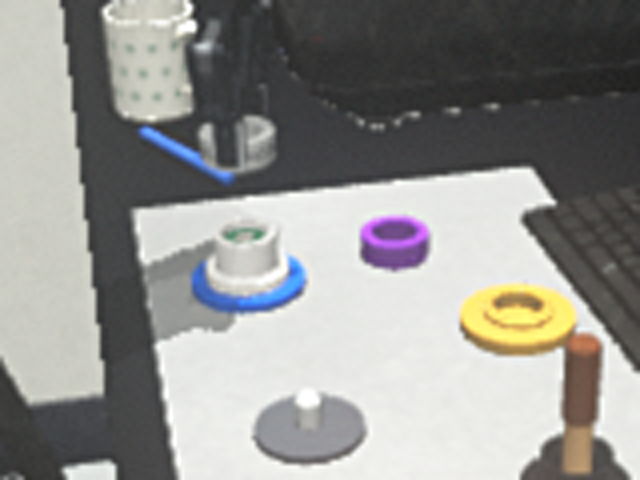

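The weight is held level in the gripper (crop 237,143), and the mould with its green specimen stays seated on the base (248,265). Next I carry the weight to the post.

```bash
python3 -m handwheel '[[-0.018,-0.037,0,0,0,0],[-0.036,-0.074,0,0,0,0],[-0.054,-0.111,0,0,0,0],[-0.072,-0.148,0,0,0,0],[-0.083,-0.17,0,0,0,0],[-0.086,-0.177,0,0,0,0],[-0.086,-0.177,0,0,0,0],[-0.086,-0.177,0,0,0,0],[-0.086,-0.177,0.03,0,0,0],[-0.086,-0.177,0.05,0,0,0],[-0.086,-0.177,0.07,0,0,0],[-0.086,-0.177,0.085,0,0,0],[-0.086,-0.177,0.092,0,0,0],[-0.086,-0.177,0.096,0,0,0],[-0.086,-0.177,0.096,0,0,0],[-0.086,-0.177,0.096,0,0,0]]'; python3 d.py .465 .0465 .182
```

```text
t: 5.05
tcp_pos: [0.4652, 0.047, 0.1833]
ee_rot: [[-0.921, 0.389, 0.001], [0.389, 0.921, 0.0], [-0.001, 0.001, -1.0]]
contact_force: [-0.1, -0.2, -2.1]
finger_gap: 0.595
gripper_force: 42.8
t 5.0 p [0.4652 0.047  0.1833] q [-33.0, 13.0, 24.0, 123.0, -7.0, 46.0, 63.0] gap 0.595 F [-0.1 -0.2 -2.1]
[-0.0001, -0.0006, 0.0013]
```

```bash
python3 -m handwheel '[[0,0,0.001,0,0,0],[0,0,0.002,0,0,0],[0,0,0.002,0,0,0]]' && python3 -m handwheel '[[0,0,0,0,0,0],[0,0,0,0,0,0],[0,0,0,0,0,0],[0,0,0,0,0,0],[0,0,-0.02,0,0,0],[0,0,-0.05,0,0,0],[0,0,-0.09,0,0,0],[0,0,-0.11,0,0,0],[0,0,-0.11,0,0,0],[0,0,-0.11,0,0,0]]' 0.08
python3 - <<'E'
from bench import ctrl;import cv2,numpy as np
c=ctrl.camera('side');np.savez('pics/s2.npz',**c);cv2.imwrite('pics/s2.png',cv2.resize(c['color'][100:220,150:310],(640,480),interpolation=2))
E
python3 d.py .4535 .243 .29
```

```text
t: 5.35
tcp_pos: [0.4649, 0.0467, 0.1809]
ee_rot: [[-0.921, 0.389, 0.0], [0.389, 0.921, 0.0], [-0.0, 0.0, -1.0]]
contact_force: [-0.0, -0.8, -1.3]
finger_gap: 0.598
gripper_force: 42.8
t: 6.35
tcp_pos: [0.4648, 0.0467, 0.2906]
ee_rot: [[-0.921, 0.389, 0.0], [0.389, 0.921, 0.0], [-0.0, 0.001, -1.0]]
contact_force: [0.7, 0.2, -0.4]
finger_gap: 0.932
gripper_force: 0.0
t 6.4 p [0.4645 0.0467 0.29  ] q [-35.0, 3.0, 25.0, 118.0, -1.0, 60.0, 57.0] gap 0.939 F [-0.2  0.2  0.7]
[0.0865, 0.1766, -0.0001]
```

View pics/s2.png

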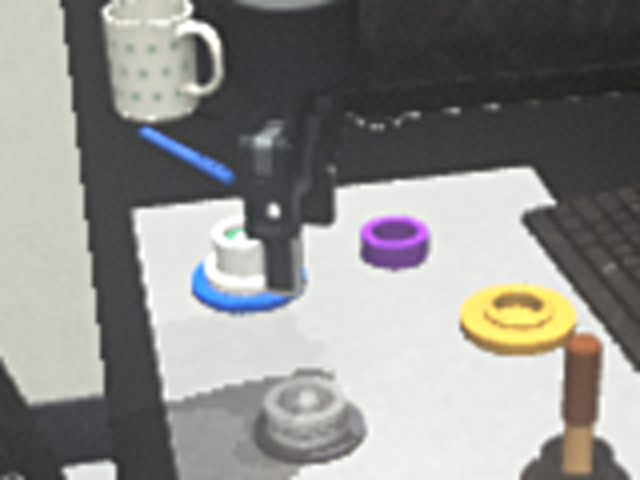

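```bash
python3 -m handwheel '[[0.0865,0.1765,0,0,0,0],[0.0865,0.1765,0,0,0,0],[0.0865,0.1765,0,0,0,0],[0.0865,0.1765,0,0,0,0],[0.0865,0.1765,0,0,0,0],[0.0865,0.1765,0,0,0,0],[0.0865,0.1765,0,0,0,0],[0.0865,0.1765,0,0,0,0],[0.0865,0.1765,0.04,0,0,0],[0.0865,0.1765,0.07,0,0,0],[0.0865,0.1765,0.09,0,0,0],[0.0865,0.1765,0.098,0,0,0],[0.0865,0.1765,0.098,0,0,0],[0.0865,0.1765,0.098,0,0,0]]'; python3 d.py .4535 .243 .192
```

```text
t: 7.8
tcp_pos: [0.4544, 0.2428, 0.1937]
ee_rot: [[-0.921, 0.39, 0.001], [0.39, 0.921, 0.001], [-0.001, 0.001, -1.0]]
contact_force: [1.0, 0.7, 0.3]
finger_gap: 0.94
gripper_force: 0.0
t 7.8 p [0.4544 0.2428 0.1937] q [-46.0, 16.0, 15.0, 116.0, -6.0, 49.0, 39.0] gap 0.94 F [1.  0.7 0.3]
[0.0009, -0.0001, 0.0017]
```

Close on the barrel and lift slowly off the boss.

```bash
python3 -m handwheel '[[0,0,0.001,0,0,0],[0,0,0.001,0,0,0],[0,0,0.001,0,0,0],[0,0,0.001,0,0,0],[0,0,0.001,0,0,0],[0,0,0.001,0,0,0],[0,0,0.001,0,0,0],[0,0,0.001,0,0,0],[0,0,0.001,0,0,0]]' 0.035 50; python3 d.py; python3 -m handwheel '[[0,0,-0.005,0,0,0],[0,0,-0.01,0,0,0],[0,0,-0.02,0,0,0],[0,0,-0.04,0,0,0],[0,0,-0.07,0,0,0],[0,0,-0.09,0,0,0],[0,0,-0.09,0,0,0],[0,0,-0.09,0,0,0]]'; python3 d.py .629 .1407 .283 .629 .1407 .195;  python3 - <<'E'
from bench import ctrl;import cv2,numpy as np
c=ctrl.camera('side');d=ctrl.camera('top')
cv2.imwrite('pics/s3.png',np.hstack([cv2.resize(c['color'][90:190,160:260],(400,400),interpolation=2),cv2.resize(d['color'][170:270,100:200],(400,400),interpolation=2)]))
E
```

```text
t: 8.7
tcp_pos: [0.4542, 0.2432, 0.1928]
ee_rot: [[-0.921, 0.389, 0.001], [0.389, 0.921, 0.001], [-0.0, 0.001, -1.0]]
contact_force: [-1.6, -1.7, 8.6]
finger_gap: 0.531
gripper_force: 50.2
t 8.7 p [0.4542 0.2432 0.1928] q [-46.0, 16.0, 15.0, 116.0, -6.0, 48.0, 39.0] gap 0.531 F [-1.6 -1.7  8.6]
t: 9.5
tcp_pos: [0.4538, 0.243, 0.2821]
ee_rot: [[-0.921, 0.389, 0.001], [0.389, 0.921, 0.001], [-0.0, 0.001, -1.0]]
contact_force: [-0.8, 0.2, -2.3]
finger_gap: 0.529
gripper_force: 51.4
t 9.5 p [0.4538 0.243  0.2821] q [-48.0, 9.0, 16.0, 112.0, -3.0, 59.0, 37.0] gap 0.529 F [-0.8  0.2 -2.3]
[-0.2012, -0.026, -0.0009]
[-0.2012, -0.0261, 0.0871]
```

View pics/s3.png

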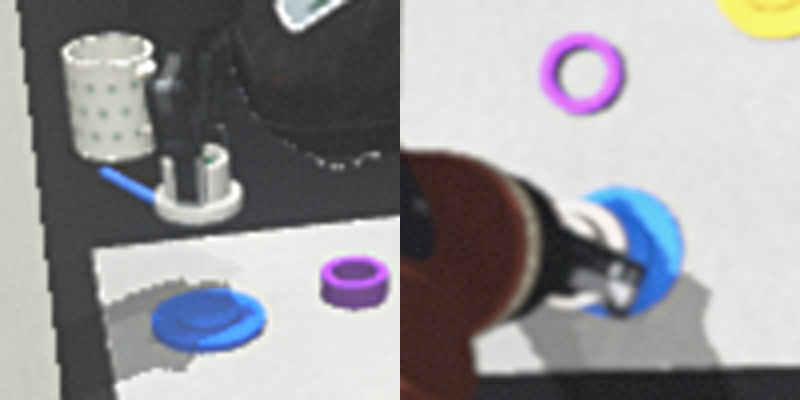

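```bash
python3 -m handwheel '[[-0.04,-0.005,0,0,0,0],[-0.08,-0.01,0,0,0,0],[-0.12,-0.016,0,0,0,0],[-0.16,-0.021,0,0,0,0],[-0.19,-0.025,0,0,0,0],[-0.201,-0.026,0,0,0,0],[-0.201,-0.026,0,0,0,0],[-0.201,-0.026,0,0,0,0],[-0.201,-0.026,0.03,0,0,0],[-0.201,-0.026,0.055,0,0,0],[-0.201,-0.026,0.07,0,0,0],[-0.201,-0.026,0.074,0,0,0],[-0.201,-0.026,0.074,0,0,0],[-0.201,-0.026,0.074,0,0,0]]'; python3 d.py .629 .1407 .196
```

```text
t: 11.0
tcp_pos: [0.6293, 0.1411, 0.209]
ee_rot: [[-0.921, 0.389, 0.002], [0.389, 0.921, 0.001], [-0.001, 0.001, -1.0]]
contact_force: [0.1, 1.0, -1.0]
finger_gap: 0.532
gripper_force: 51.4
t 11.0 p [0.6293 0.1411 0.209 ] q [-32.0, 29.0, 20.0, 97.0, -11.0, 56.0, 59.0] gap 0.532 F [ 0.1  1.  -1. ]
[0.0001, -0.0005, 0.013]
```

```bash
python3 -m handwheel '[[0,-0.0005,0.003,0,0,0],[0,-0.0005,0.006,0,0,0],[0,-0.0005,0.009,0,0,0],[0,-0.0005,0.0115,0,0,0],[0,-0.0005,0.013,0,0,0],[0,-0.0005,0.014,0,0,0],[0,-0.0005,0.014,0,0,0]]'; python3 d.py .629 .1407 .196
```

```text
t: 11.7
tcp_pos: [0.629, 0.1402, 0.1959]
ee_rot: [[-0.921, 0.389, 0.0], [0.389, 0.921, 0.001], [-0.0, 0.001, -1.0]]
contact_force: [-8.6, -1.2, 20.2]
finger_gap: 0.528
gripper_force: 53.3
t 11.7 p [0.629  0.1402 0.1959] q [-32.0, 30.0, 20.0, 97.0, -12.0, 55.0, 59.0] gap 0.528 F [-8.6 -1.2 20.2]
[0.0002, 0.0005, -0.0001]
```

```bash
python3 -m handwheel '[[0,0,0,0,0,0],[0,0,0,0,0,0],[0,0,0,0,0,0],[0,0,0,0,0,0],[0,0,-0.02,0,0,0],[0,0,-0.05,0,0,0],[0,0,-0.1,0,0,0],[0,0,-0.12,0,0,0],[0,0,-0.12,0,0,0],[0,0,-0.12,0,0,0]]' 0.07; python3 d.py .6096 -.0497 .316; python3 -m handwheel '[[0.053,-0.184,0,0,0,0],[0.053,-0.184,0,0,0,0],[0.053,-0.184,0,0,0,0],[0.053,-0.184,0,0,0,0],[0.053,-0.184,0,0,0,0],[0.053,-0.184,0,0,0,0],[0.053,-0.184,0,0,0,0]]';  python3 d.py .6096 -.0497 .24
python3 - <<'E'
from bench import ctrl;import cv2,numpy as np
from h import *
c=ctrl.camera('side');d=ctrl.camera('top');np.savez('pics/s4.npz',**c);np.savez('pics/t4.npz',**d)
cv2.imwrite('pics/s4.png',np.hstack([cv2.resize(c['color'][130:230,230:330],(400,400),interpolation=2),cv2.resize(d['color'][120:220,150:250],(400,400),interpolation=2)]))
W=cloud(d);m=(abs(W[...,0]-.629)<.035)&(abs(W[...,1]-.1405)<.035)
print(np.percentile(W[m][:,2],[50,80,90,95,99]).round(4))
E
```

```text
t: 12.7
tcp_pos: [0.6286, 0.1404, 0.3135]
ee_rot: [[-0.921, 0.389, 0.0], [0.389, 0.921, 0.0], [-0.0, 0.0, -1.0]]
contact_force: [-0.0, 0.2, -0.9]
finger_gap: 0.822
gripper_force: 0.0
t 12.7 p [0.6286 0.1404 0.3135] q [-33.0, 23.0, 22.0, 92.0, -9.0, 67.0, 57.0] gap 0.822 F [-0.   0.2 -0.9]
[-0.0565, -0.1825, -0.0025]
t: 13.4
tcp_pos: [0.5085, -0.0075, 0.313]
ee_rot: [[-0.922, 0.388, -0.001], [0.388, 0.922, -0.0], [0.001, -0.001, -1.0]]
contact_force: [1.0, 0.8, -0.1]
finger_gap: 0.823
gripper_force: 0.0
t 13.4 p [ 0.5085 -0.0075  0.313 ] q [-28.0, 7.0, 26.0, 111.0, -3.0, 63.0, 66.0] gap 0.823 F [ 1.   0.8 -0.1]
[-0.1096, 0.0004, 0.0729]
[0.0239 0.0461 0.0503 0.0514 0.0528]
```

View pics/s4.png

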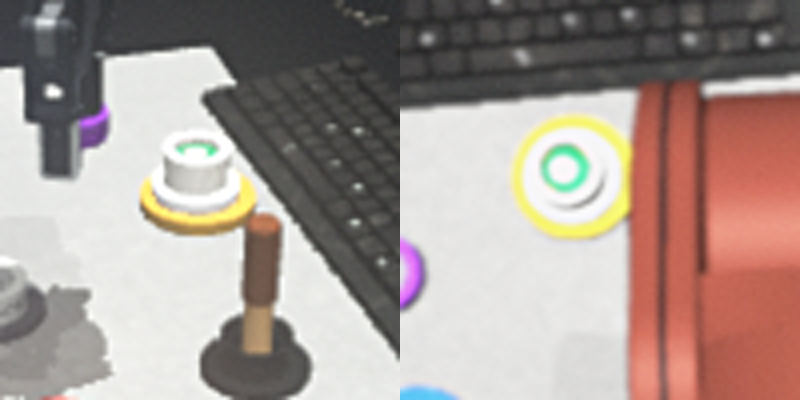

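The mould is seated on the stand with the green specimen and metal face still in it (side crop 197,150; top crop 565,168). My last typed row went the wrong way in x; it stayed high and clear of everything. Next is the dowel.

```bash
python3 -m handwheel '[[-0.11,0,0,0,0,0],[-0.11,0,0,0,0,0],[-0.11,0,0,0,0,0],[-0.11,0,0,0,0,0],[-0.11,0,0,0,0,0],[-0.11,0,0,0,0,0]]'; python3 d.py .6096 -.0497 .230
```

```text
t: 14.1
tcp_pos: [0.6089, -0.0504, 0.3136]
ee_rot: [[-0.922, 0.388, -0.001], [0.388, 0.922, 0.001], [0.001, 0.0, -1.0]]
contact_force: [0.1, 0.4, 0.4]
finger_gap: 0.82
gripper_force: 0.0
t 14.1 p [ 0.6089 -0.0504  0.3136] q [-22.0, 19.0, 28.0, 97.0, -10.0, 66.0, 76.0] gap 0.82 F [0.1 0.4 0.4]
[-0.0005, 0.0009, 0.0836]
```

```bash
python3 -m handwheel '[[0,0.0005,0.03,0,0,0],[0,0.0005,0.06,0,0,0],[0,0.0005,0.08,0,0,0],[0,0.0005,0.084,0,0,0],[0,0.0005,0.084,0,0,0],[0,0.0005,0.084,0,0,0]]' && python3 -m handwheel '[[0,0,0,0,0,0],[0,0,0,0,0,0],[0,0,0,0,0,0],[0,0,0,0,0,0],[0,0,0,0,0,0],[0,0,0,0,0,0],[0,0,0,0,0,0],[0,0,0,0,0,0],[0,0,0,0,0,0],[0,0,0,0,0,0]]' 0.01 70; python3 d.py;python3 -m handwheel '[[0,0,-0.02,0,0,0],[0,0,-0.05,0,0,0],[0,0,-0.08,0,0,0],[0,0,-0.08,0,0,0],[0,0,-0.08,0,0,0],[0,0,-0.08,0,0,0]]'; python3 d.py .629 .1407 .31;  python3 - <<'E'
from bench import ctrl;import cv2,numpy as np
from h import *
c=ctrl.camera('side');d=ctrl.camera('top');np.savez('pics/s5.npz',**c);np.savez('pics/t5.npz',**d)
cv2.imwrite('pics/s5.png',np.hstack([cv2.resize(c['color'][110:240,220:350],(400,400),interpolation=2),cv2.resize(d['color'][120:220,150:250],(400,400),interpolation=2)]))
E
```

```text
t: 14.7
tcp_pos: [0.6101, -0.0507, 0.2312]
ee_rot: [[-0.921, 0.389, 0.002], [0.389, 0.921, 0.0], [-0.002, 0.001, -1.0]]
contact_force: [0.2, 0.0, -0.2]
finger_gap: 0.82
gripper_force: 0.0
t: 15.7
tcp_pos: [0.61, -0.051, 0.2302]
ee_rot: [[-0.921, 0.389, 0.001], [0.389, 0.921, 0.0], [-0.001, 0.0, -1.0]]
contact_force: [-0.8, -0.0, 6.3]
finger_gap: 0.234
gripper_force: 68.3
t 15.7 p [ 0.61   -0.051   0.2302] q [-21.0, 25.0, 26.0, 101.0, -13.0, 57.0, 78.0] gap 0.234 F [-0.8 -0.   6.3]
t: 16.3
tcp_pos: [0.6093, -0.0507, 0.3085]
ee_rot: [[-0.921, 0.389, -0.002], [0.389, 0.921, -0.0], [0.002, -0.001, -1.0]]
contact_force: [-0.3, 0.5, 0.0]
finger_gap: 0.236
gripper_force: 68.3
t 16.3 p [ 0.6093 -0.0507  0.3085] q [-22.0, 20.0, 28.0, 97.0, -10.0, 65.0, 76.0] gap 0.236 F [-0.3  0.5  0. ]
[0.0564, 0.184, -0.0016]
```

View pics/s5.png

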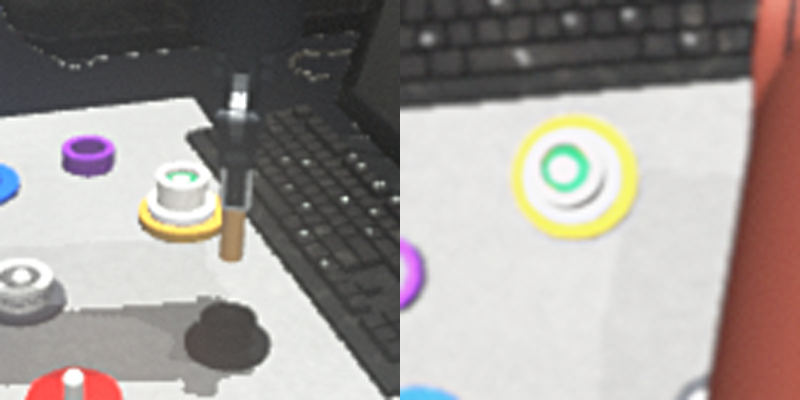

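```bash
python3 - <<'E'
from h import *
d=load('pics/t5.npz');s=load('pics/s5.npz')
u,v=150+166.5/4-.4,120+168.5/4-.4
print(plane(d,u,v,.042)); print(tri(d,(u,v),s,(220+182/400*130-.3,110+178/400*130-.3)))
E
python3 -m handwheel '[[0.014,0.046,0,0,0,0],[0.028,0.092,0,0,0,0],[0.042,0.138,0,0,0,0],[0.053,0.173,0,0,0,0],[0.0565,0.184,0,0,0,0],[0.0565,0.184,0,0,0,0],[0.0565,0.184,0,0,0,0],[0.0565,0.184,0,0,0,0]]'; python3 d.py .629 .1407 .278
```

```text
[0.62929724 0.14066433 0.042     ]
(array([0.62792634, 0.13997255, 0.04665523]), np.float64(0.0008291237385595758))
t: 17.2
tcp_pos: [0.6295, 0.138, 0.3096]
ee_rot: [[-0.92, 0.392, -0.0], [0.392, 0.92, -0.001], [-0.0, -0.001, -1.0]]
contact_force: [-0.2, -0.1, -0.1]
finger_gap: 0.238
gripper_force: 68.5
t 17.2 p [0.6295 0.138  0.3096] q [-35.0, 23.0, 24.0, 92.0, -10.0, 67.0, 58.0] gap 0.238 F [-0.2 -0.1 -0.1]
[0.0015, 0.0023, 0.0316]
```

```bash
python3 -m handwheel '[[0.0005,0.001,0,0,0,0],[0.0005,0.001,0.01,0,0,0],[0.0005,0.001,0.02,0,0,0],[0.0005,0.001,0.03,0,0,0],[0.0005,0.001,0.03,0,0,0],[0.0005,0.001,0.03,0,0,0]]'; python3 d.py .6293 .1407 .2530
```

```text
t: 17.8
tcp_pos: [0.6292, 0.1417, 0.2792]
ee_rot: [[-0.921, 0.389, -0.001], [0.389, 0.921, -0.0], [0.001, -0.001, -1.0]]
contact_force: [0.9, 0.4, -0.4]
finger_gap: 0.238
gripper_force: 68.4
t 17.8 p [0.6292 0.1417 0.2792] q [-35.0, 25.0, 23.0, 94.0, -11.0, 64.0, 59.0] gap 0.238 F [ 0.9  0.4 -0.4]
[-0.0005, -0.0008, 0.0262]
```

```bash
python3 -m handwheel '[[0,-0.001,0.005,0,0,0],[0,-0.001,0.008,0,0,0],[0,-0.001,0.011,0,0,0],[0,-0.001,0.013,0,0,0],[0,-0.001,0.015,0,0,0],[0,-0.001,0.017,0,0,0],[0,-0.001,0.019,0,0,0]]'; python3 -m handwheel '[[0,0,0.002,0,0,0],[0,0,0.004,0,0,0],[0,0,0.005,0,0,0],[0,0,0.006,0,0,0],[0,0,0.006,0,0,0]]'; python3 d.py
```

```text
t: 18.5
tcp_pos: [0.6293, 0.1408, 0.2618]
ee_rot: [[-0.921, 0.389, 0.002], [0.389, 0.921, 0.001], [-0.001, 0.001, -1.0]]
contact_force: [-0.9, 0.6, 6.9]
finger_gap: 0.24
gripper_force: 69.2
t: 19.0
tcp_pos: [0.6287, 0.1408, 0.2543]
ee_rot: [[-0.921, 0.389, -0.001], [0.389, 0.921, -0.0], [0.0, -0.0, -1.0]]
contact_force: [0.3, 0.4, -0.3]
finger_gap: 0.239
gripper_force: 68.6
t 19.0 p [0.6287 0.1408 0.2543] q [-34.0, 26.0, 23.0, 95.0, -11.0, 61.0, 59.0] gap 0.239 F [ 0.3  0.4 -0.3]
```

```bash
python3 -m handwheel '[[0,0,0.001,0,0,0],[0,0,0.002,0,0,0],[0,0,0.002,0,0,0]]'; python3 -m handwheel '[[0,0,-0.02,0,0,0],[0,0,-0.04,0,0,0],[0,0,-0.06,0,0,0],[0,0,-0.06,0,0,0],[0,0,-0.06,0,0,0]]'; python3 d.py .6098 -.05 .3125 .6098 -.05 .232
python3 - <<'E'
from bench import ctrl;import cv2,numpy as np
c=ctrl.camera('side');np.savez('pics/s6.npz',**c)
cv2.imwrite('pics/s6.png',cv2.resize(c['color'][110:240,220:350],(600,600),interpolation=2))
E
```

```text
t: 19.3
tcp_pos: [0.6291, 0.1407, 0.2537]
ee_rot: [[-0.921, 0.389, 0.0], [0.389, 0.921, 0.0], [-0.0, 0.0, -1.0]]
contact_force: [-3.5, 0.2, 8.8]
finger_gap: 0.235
gripper_force: 69.6
t: 19.8
tcp_pos: [0.6289, 0.1408, 0.3126]
ee_rot: [[-0.921, 0.389, 0.0], [0.389, 0.921, 0.0], [-0.0, 0.0, -1.0]]
contact_force: [-0.6, -0.1, -0.5]
finger_gap: 0.24
gripper_force: 68.5
t 19.8 p [0.6289 0.1408 0.3126] q [-35.0, 23.0, 24.0, 92.0, -10.0, 67.0, 58.0] gap 0.24 F [-0.6 -0.1 -0.5]
[-0.0567, -0.1832, 0.0001]
[-0.0567, -0.1832, 0.0806]
```

View pics/s6.png

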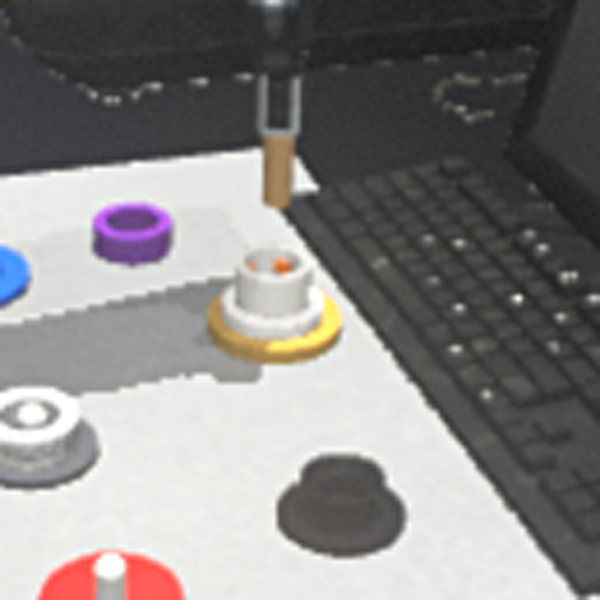

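The orange strips now show in the ring at (270,265), so the specimen is out and down in the pocket. Contact came at the predicted height. Now I return the dowel.

```bash
python3 -m handwheel '[[-0.014,-0.046,0,0,0,0],[-0.028,-0.092,0,0,0,0],[-0.042,-0.138,0,0,0,0],[-0.053,-0.173,0,0,0,0],[-0.057,-0.183,0,0,0,0],[-0.057,-0.183,0,0,0,0],[-0.057,-0.183,0,0,0,0],[-0.057,-0.183,0,0,0,0],[-0.057,-0.183,0.03,0,0,0],[-0.057,-0.183,0.05,0,0,0],[-0.057,-0.183,0.07,0,0,0],[-0.057,-0.183,0.077,0,0,0],[-0.057,-0.183,0.077,0,0,0],[-0.057,-0.183,0.077,0,0,0]]'; python3 d.py .61 -.05 .230
```

```text
t: 21.25
tcp_pos: [0.6106, -0.0494, 0.2365]
ee_rot: [[-0.921, 0.388, 0.001], [0.388, 0.921, 0.0], [-0.001, 0.0, -1.0]]
contact_force: [0.9, -0.2, -0.9]
finger_gap: 0.239
gripper_force: 68.6
t 21.2 p [ 0.6106 -0.0494  0.2365] q [-21.0, 24.0, 27.0, 101.0, -13.0, 58.0, 78.0] gap 0.239 F [ 0.9 -0.2 -0.9]
[0.0004, -0.0008, 0.0065]
```

```bash
python3 -m handwheel '[[0,-0.001,0.002,0,0,0],[0,-0.001,0.004,0,0,0],[0,-0.001,0.006,0,0,0],[0,-0.001,0.007,0,0,0],[0,-0.001,0.007,0,0,0]]'&& python3 -m handwheel '[[0,0,0,0,0,0],[0,0,0,0,0,0],[0,0,0,0,0,0],[0,0,0,0,0,0],[0,0,0,0,0,0],[0,0,-0.02,0,0,0],[0,0,-0.06,0,0,0],[0,0,-0.1,0,0,0],[0,0,-0.1,0,0,0],[0,0,-0.1,0,0,0]]' 0.065; python3 d.py .629 .1407 .33
```

```text
t: 21.75
tcp_pos: [0.6102, -0.0511, 0.2302]
ee_rot: [[-0.921, 0.389, 0.001], [0.389, 0.921, 0.0], [-0.001, 0.001, -1.0]]
contact_force: [-3.3, -0.3, 10.6]
finger_gap: 0.24
gripper_force: 70.1
t: 22.75
tcp_pos: [0.61, -0.0509, 0.3296]
ee_rot: [[-0.921, 0.389, 0.002], [0.389, 0.921, 0.0], [-0.002, 0.001, -1.0]]
contact_force: [-0.6, -0.3, -0.1]
finger_gap: 0.759
gripper_force: 0.0
t 22.8 p [ 0.61   -0.0509  0.3296] q [-22.0, 19.0, 28.0, 96.0, -10.0, 67.0, 75.0] gap 0.759 F [-0.6 -0.3 -0.1]
[0.0571, 0.1839, -0.0002]
```

Back to the mould, and check the dowel in passing.

```bash
python3 -m handwheel '[[0.057,0.184,0,0,0,0],[0.057,0.184,0,0,0,0],[0.057,0.184,0,0,0,0],[0.057,0.184,0,0,0,0],[0.057,0.184,0,0,0,0],[0.057,0.184,0,0,0,0],[0.057,0.184,0,0,0,0],[0.057,0.184,0,0,0,0],[0.057,0.184,0,0,0,0]]'; python3 d.py .6287 .1405 .1958
python3 - <<'E'
from bench import ctrl;import cv2,numpy as np
c=ctrl.camera('side');np.savez('pics/s7.npz',**c)
cv2.imwrite('pics/s7.png',cv2.resize(c['color'][110:240,220:350],(600,600),interpolation=2))
E
```

```text
t: 23.65
tcp_pos: [0.629, 0.1393, 0.3287]
ee_rot: [[-0.92, 0.391, -0.0], [0.391, 0.92, -0.0], [0.0, -0.0, -1.0]]
contact_force: [-0.5, -0.5, 0.2]
finger_gap: 0.762
gripper_force: 0.0
t 23.6 p [0.629  0.1393 0.3287] q [-35.0, 22.0, 24.0, 91.0, -9.0, 69.0, 58.0] gap 0.762 F [-0.5 -0.5  0.2]
[0.0007, 0.001, 0.1329]
```

View pics/s7.png

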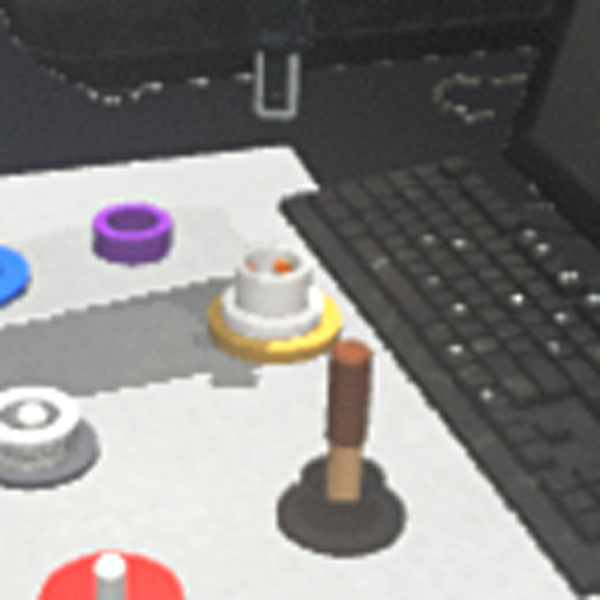

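The dowel stands upright in its holder: top at crop (350,350), foot at (342,515), as at the start. Now I grasp the empty mould.

```bash
python3 -m handwheel '[[0,0.0005,0.04,0,0,0],[0,0.0005,0.08,0,0,0],[0,0.0005,0.11,0,0,0],[0,0.0005,0.125,0,0,0],[0,0.0005,0.132,0,0,0],[0,0.0005,0.132,0,0,0],[0,0.0005,0.132,0,0,0]]' 0.075; python3 -m handwheel '[[0,0,0,0,0,0],[0,0,0,0,0,0],[0,0,0,0,0,0],[0,0,0,0,0,0],[0,0,0,0,0,0],[0,0,0,0,0,0],[0,0,0,0,0,0],[0,0,0,0,0,0]]' 0.035 50; python3 d.py;  python3 -m handwheel '[[0,0,-0.005,0,0,0],[0,0,-0.01,0,0,0],[0,0,-0.02,0,0,0],[0,0,-0.04,0,0,0],[0,0,-0.07,0,0,0],[0,0,-0.09,0,0,0],[0,0,-0.09,0,0,0],[0,0,-0.09,0,0,0]]'; python3 d.py .454 .243 .285
```

```text
t: 24.4
tcp_pos: [0.6298, 0.1412, 0.1983]
ee_rot: [[-0.921, 0.389, 0.002], [0.389, 0.921, 0.001], [-0.002, 0.001, -1.0]]
contact_force: [0.2, 0.3, 0.5]
finger_gap: 0.881
gripper_force: 0.0
t: 25.2
tcp_pos: [0.6295, 0.1413, 0.1983]
ee_rot: [[-0.921, 0.389, 0.002], [0.389, 0.921, 0.001], [-0.001, 0.001, -1.0]]
contact_force: [-1.1, -0.7, 7.5]
finger_gap: 0.531
gripper_force: 50.4
t 25.2 p [0.6295 0.1413 0.1983] q [-33.0, 30.0, 22.0, 97.0, -13.0, 55.0, 60.0] gap 0.531 F [-1.1 -0.7  7.5]
t: 26.0
tcp_pos: [0.629, 0.1413, 0.287]
ee_rot: [[-0.921, 0.389, 0.001], [0.389, 0.921, 0.0], [-0.0, 0.001, -1.0]]
contact_force: [-0.3, 0.5, -0.7]
finger_gap: 0.529
gripper_force: 51.3
t 26.0 p [0.629  0.1413 0.287 ] q [-35.0, 24.0, 23.0, 94.0, -10.0, 64.0, 58.0] gap 0.529 F [-0.3  0.5 -0.7]
[0.2008, 0.0256, 0.0019]
```

```bash
python3 -m handwheel '[[0.04,0.005,0,0,0,0],[0.08,0.01,0,0,0,0],[0.12,0.015,0,0,0,0],[0.16,0.02,0,0,0,0],[0.19,0.0245,0,0,0,0],[0.201,0.0255,0,0,0,0],[0.201,0.0255,0,0,0,0],[0.201,0.0255,0,0,0,0],[0.201,0.0255,0.03,0,0,0],[0.201,0.0255,0.055,0,0,0],[0.201,0.0255,0.073,0,0,0],[0.201,0.0255,0.077,0,0,0],[0.201,0.0255,0.077,0,0,0],[0.201,0.0255,0.077,0,0,0]]'; python3 d.py .454 .243 .195
python3 - <<'E'
from bench import ctrl;import cv2,numpy as np
from h import *
c=ctrl.camera('top');cv2.imwrite('pics/t8.png',np.hstack([cv2.resize(c['color'][130:200,160:230],(400,400),interpolation=2),cv2.resize(c['color'][180:250,320:390],(400,400),interpolation=2)]))
np.savez('pics/t8.npz',**c)
E
```

```text
t: 27.4
tcp_pos: [0.4548, 0.2427, 0.2105]
ee_rot: [[-0.921, 0.39, 0.001], [0.39, 0.921, 0.0], [-0.001, 0.001, -1.0]]
contact_force: [0.0, 0.4, -1.5]
finger_gap: 0.529
gripper_force: 51.4
t 27.4 p [0.4548 0.2427 0.2105] q [-50.0, 15.0, 19.0, 115.0, -6.0, 51.0, 39.0] gap 0.529 F [ 0.   0.4 -1.5]
[0.0009, -0.0, 0.0155]
```

View pics/t8.png

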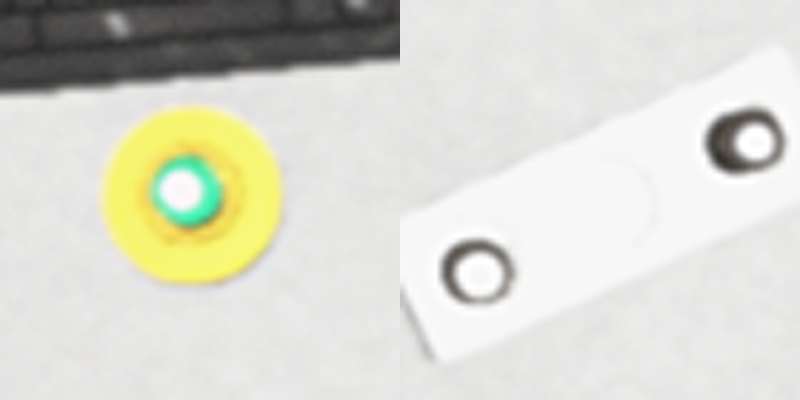

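The specimen stands in the stand's pocket, metal face up (left crop 187,189). The rack is undisturbed. Next I seat the mould on the base.

```bash
python3 -m handwheel '[[0.001,0,0.004,0,0,0],[0.001,0,0.008,0,0,0],[0.001,0,0.011,0,0,0],[0.001,0,0.014,0,0,0],[0.001,0,0.016,0,0,0],[0.001,0,0.0165,0,0,0],[0.001,0,0.0165,0,0,0]]'
python3 - <<'E'
from h import *
d=load('pics/t8.npz')
print(plane(d,160+187.5/400*70-.5,130+189.5/400*70-.5,.0285))
E
python3 d.py .454 .243 .195
```

```text
t: 28.15
tcp_pos: [0.4531, 0.2433, 0.1951]
ee_rot: [[-0.921, 0.389, -0.001], [0.389, 0.921, 0.001], [0.001, 0.0, -1.0]]
contact_force: [-10.3, -5.9, 29.2]
finger_gap: 0.53
gripper_force: 54.1
[0.62954711 0.14010449 0.0285    ]
t 28.1 p [0.4531 0.2433 0.1951] q [-49.0, 16.0, 18.0, 116.0, -7.0, 49.0, 40.0] gap 0.53 F [-10.3  -5.9  29.2]
[-0.0009, 0.0001, 0.0001]
```

```bash
python3 -m handwheel '[[0,0,0,0,0,0],[0,0,0,0,0,0],[0,0,0,0,0,0],[0,0,0,0,0,0],[0,0,-0.02,0,0,0],[0,0,-0.05,0,0,0],[0,0,-0.1,0,0,0],[0,0,-0.1,0,0,0],[0,0,-0.1,0,0,0]]' 0.075; python3 d.py .6293 .1405 .295
```

```text
t: 29.05
tcp_pos: [0.4532, 0.2436, 0.2941]
ee_rot: [[-0.921, 0.389, 0.002], [0.389, 0.921, 0.002], [-0.001, 0.002, -1.0]]
contact_force: [-0.8, -0.2, -0.5]
finger_gap: 0.88
gripper_force: 0.0
t 29.1 p [0.4532 0.2436 0.2941] q [-51.0, 8.0, 20.0, 111.0, -3.0, 61.0, 37.0] gap 0.88 F [-0.8 -0.2 -0.5]
[-0.2023, -0.0264, -0.0007]
```

```bash
python3 -m handwheel '[[-0.202,-0.026,0,0,0,0],[-0.202,-0.026,0,0,0,0],[-0.202,-0.026,0,0,0,0],[-0.202,-0.026,0,0,0,0],[-0.202,-0.026,0,0,0,0],[-0.202,-0.026,0,0,0,0],[-0.202,-0.026,0,0,0,0],[-0.202,-0.026,0,0,0,0],[-0.202,-0.026,0.04,0,0,0],[-0.202,-0.026,0.07,0,0,0],[-0.202,-0.026,0.085,0,0,0],[-0.202,-0.026,0.092,0,0,0],[-0.202,-0.026,0.092,0,0,0],[-0.202,-0.026,0.092,0,0,0]]' 0.055; python3 d.py .6293 .1405 .193
python3 - <<'E'
from bench import ctrl;import cv2,numpy as np
c=ctrl.camera('side')
cv2.imwrite('pics/s9.png',cv2.resize(c['color'][130:210,180:310],(780,480),interpolation=2))
E
```

```text
t: 30.45
tcp_pos: [0.6294, 0.141, 0.2026]
ee_rot: [[-0.921, 0.389, 0.002], [0.389, 0.921, 0.001], [-0.001, 0.001, -1.0]]
contact_force: [0.2, -0.5, -0.3]
finger_gap: 0.649
gripper_force: 0.0
t 30.4 p [0.6294 0.141  0.2026] q [-34.0, 30.0, 23.0, 97.0, -14.0, 56.0, 61.0] gap 0.649 F [ 0.2 -0.5 -0.3]
[-0.0001, -0.0005, 0.0096]
```

View pics/s9.png

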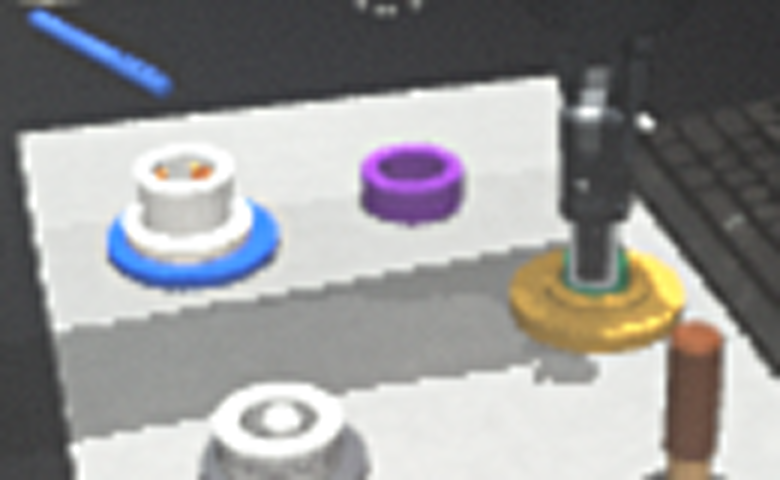

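The empty mould is seated on the blue base (190,200). The fingers straddle the green specimen (595,275).

```bash
python3 -m handwheel '[[0,-0.0005,0.004,0,0,0],[0,-0.0005,0.007,0,0,0],[0,-0.0005,0.009,0,0,0],[0,-0.0005,0.0095,0,0,0],[0,-0.0005,0.0095,0,0,0]]'; python3 -m handwheel '[[0,0,0,0,0,0],[0,0,0,0,0,0],[0,0,0,0,0,0],[0,0,0,0,0,0],[0,0,0,0,0,0],[0,0,0,0,0,0],[0,0,0,0,0,0]]' 0.02 40; python3 d.py;  python3 -m handwheel '[[0,0,-0.005,0,0,0],[0,0,-0.01,0,0,0],[0,0,-0.02,0,0,0],[0,0,-0.04,0,0,0],[0,0,-0.07,0,0,0],[0,0,-0.1,0,0,0],[0,0,-0.12,0,0,0],[0,0,-0.12,0,0,0],[0,0,-0.12,0,0,0]]'; python3 d.py .484 -.2775 .313
```

```text
t: 31.0
tcp_pos: [0.6287, 0.1403, 0.1916]
ee_rot: [[-0.921, 0.389, -0.0], [0.389, 0.921, -0.0], [0.0, -0.0, -1.0]]
contact_force: [0.7, -0.8, 0.1]
finger_gap: 0.643
gripper_force: 0.0
t: 31.7
tcp_pos: [0.6293, 0.1406, 0.193]
ee_rot: [[-0.921, 0.389, 0.002], [0.389, 0.921, 0.001], [-0.001, 0.002, -1.0]]
contact_force: [-0.5, -0.2, 6.8]
finger_gap: 0.338
gripper_force: 41.0
t 31.7 p [0.6293 0.1406 0.193 ] q [-34.0, 30.0, 23.0, 98.0, -14.0, 55.0, 61.0] gap 0.338 F [-0.5 -0.2  6.8]
t: 32.6
tcp_pos: [0.6286, 0.1403, 0.3122]
ee_rot: [[-0.921, 0.389, 0.001], [0.389, 0.921, 0.0], [-0.0, 0.001, -1.0]]
contact_force: [-0.2, 1.0, -0.8]
finger_gap: 0.339
gripper_force: 39.5
t 32.6 p [0.6286 0.1403 0.3122] q [-36.0, 23.0, 25.0, 92.0, -10.0, 67.0, 59.0] gap 0.339 F [-0.2  1.  -0.8]
[-0.0294, -0.4411, -0.0011]
```

```bash
python3 -m handwheel '[[-0.003,-0.04,0,0,0,0],[-0.006,-0.08,0,0,0,0],[-0.008,-0.12,0,0,0,0],[-0.011,-0.16,0,0,0,0],[-0.013,-0.2,0,0,0,0],[-0.016,-0.24,0,0,0,0],[-0.019,-0.28,0,0,0,0],[-0.021,-0.32,0,0,0,0],[-0.024,-0.36,0,0,0,0],[-0.027,-0.4,0,0,0,0],[-0.029,-0.43,0,0,0,0],[-0.0295,-0.441,0,0,0,0],[-0.0295,-0.441,0,0,0,0],[-0.0295,-0.441,0,0,0,0],[-0.0295,-0.441,0,0,0,0]]'; python3 d.py .484 -.2775 .225
python3 - <<'E'
from bench import ctrl;import cv2,numpy as np
from h import *
c=ctrl.camera('side');np.savez('pics/s10.npz',**c)
cv2.imwrite('pics/s10.png',cv2.resize(c['color'][220:360,200:340],(600,600),interpolation=2))
E
```

```text
t: 34.1
tcp_pos: [0.4851, -0.2756, 0.3113]
ee_rot: [[-0.922, 0.387, -0.001], [0.387, 0.922, 0.001], [0.001, 0.001, -1.0]]
contact_force: [-0.6, -0.1, -0.6]
finger_gap: 0.34
gripper_force: 39.5
t 34.1 p [ 0.4851 -0.2756  0.3113] q [-8.0, 14.0, 38.0, 105.0, -10.0, 64.0, 101.0] gap 0.34 F [-0.6 -0.1 -0.6]
[0.0002, -0.0022, 0.0863]
```

View pics/s10.png

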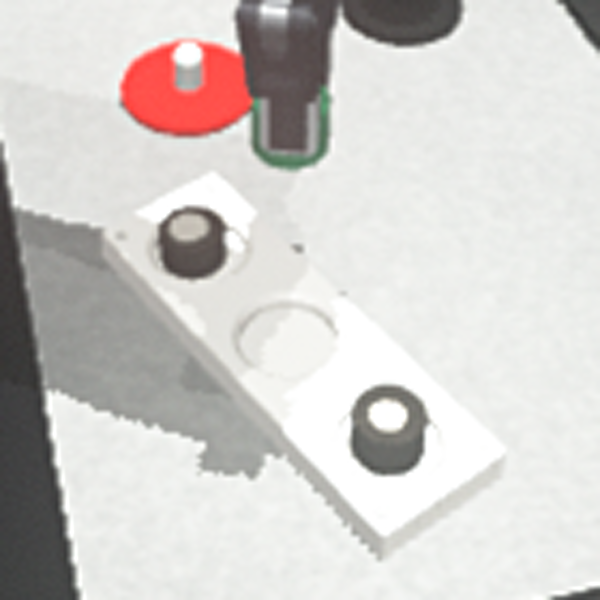

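The free nest's rim is centred at crop (288,338). The specimen hangs level, with its bottom at (290,155).

```bash
python3 - <<'E'
from h import *
s=load('pics/s10.npz'); print(plane(s,200+288.5/600*140-.5,220+338.5/600*140-.5,.016))
E
python3 -m handwheel '[[0,-0.001,0.03,0,0,0],[0,-0.001,0.06,0,0,0],[0,-0.001,0.08,0,0,0],[0,-0.001,0.09,0,0,0],[0,-0.001,0.093,0,0,0],[0,-0.001,0.093,0,0,0],[0,-0.001,0.093,0,0,0]]'; python3 d.py .484 -.2775 .1965
```

```text
[ 0.48386245 -0.27644222  0.016     ]
t: 34.85
tcp_pos: [0.4843, -0.2784, 0.2198]
ee_rot: [[-0.921, 0.389, 0.001], [0.389, 0.921, -0.0], [-0.002, 0.0, -1.0]]
contact_force: [0.3, -0.7, 0.3]
finger_gap: 0.341
gripper_force: 39.6
t 34.9 p [ 0.4843 -0.2784  0.2198] q [-5.0, 21.0, 36.0, 110.0, -15.0, 54.0, 105.0] gap 0.341 F [ 0.3 -0.7  0.3]
[0.0007, 0.0007, 0.0233]
```

```bash
python3 -m handwheel '[[0.0005,0.001,0.005,0,0,0],[0.0005,0.001,0.01,0,0,0],[0.0005,0.001,0.014,0,0,0],[0.0005,0.001,0.018,0,0,0],[0.0005,0.001,0.02,0,0,0],[0.0005,0.001,0.022,0,0,0],[0.0005,0.001,0.023,0,0,0],[0.0005,0.001,0.023,0,0,0]]'; python3 d.py .484 -.277 .1965
```

```text
t: 35.65
tcp_pos: [0.4837, -0.2774, 0.1963]
ee_rot: [[-0.921, 0.39, -0.0], [0.39, 0.921, 0.001], [0.0, 0.0, -1.0]]
contact_force: [-3.2, 2.0, 7.9]
finger_gap: 0.343
gripper_force: 40.4
t 35.6 p [ 0.4837 -0.2774  0.1963] q [-4.0, 23.0, 35.0, 111.0, -17.0, 51.0, 106.0] gap 0.343 F [-3.2  2.   7.9]
[-0.0001, 0.0005, -0.0002]
```

```bash
python3 -m handwheel '[[0,0,0,0,0,0],[0,0,0,0,0,0],[0,0,0,0,0,0],[0,0,0,0,0,0],[0,0,-0.02,0,0,0],[0,0,-0.05,0,0,0],[0,0,-0.1,0,0,0],[0,0,-0.14,0,0,0],[0,0,-0.16,0,0,0],[0,0,-0.16,0,0,0],[0,0,-0.16,0,0,0]]' 0.05
python3 - <<'E'
from bench import ctrl;import cv2,numpy as np
c=ctrl.camera('side')
cv2.imwrite('pics/s11.png',cv2.resize(c['color'][130:350,170:350],(491,600),interpolation=2))
E
```

```text
t: 36.75
tcp_pos: [0.4837, -0.277, 0.3555]
ee_rot: [[-0.921, 0.389, 0.0], [0.389, 0.921, 0.0], [-0.0, 0.0, -1.0]]
contact_force: [-0.9, -0.1, -0.4]
finger_gap: 0.587
gripper_force: 0.0
```

View pics/s11.png

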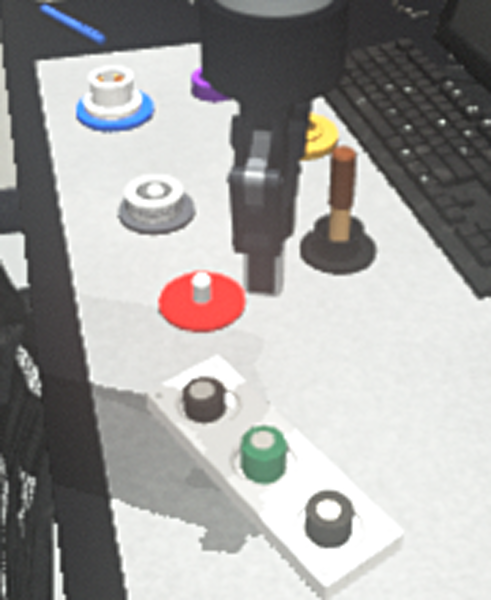

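Everything is in place: the specimen is upright in the middle nest (263,455) with its metal face up, the mould is on its base, the weight is on its post and the dowel is in its holder. I am handing in.

```bash
python3 -c "
from bench import ctrl
print(ctrl.close_job())"
```

```text
the job is handed in; nothing more can be done
None
```

The job is handed in after about 37 s of robot time: every step ran in order, and the last picture showed the weight, mould, dowel and specimen in their places, though the hand-in returned no verdict.

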